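# File a crimp sample plate in the lever arch file

### The arm

A 6-joint arm with a two-finger parallel gripper is mounted at the origin on the work surface. World frame = base frame: x ahead of the robot, y to its left, z up, the work surface at z = 0. Lengths are in m, angles in rad, forces in N, time in s.
With the tool pointing down it reaches from about 0.325 to 0.9 m from the base axis. Payload 6.1 kg.
Tool frame: the origin (TCP) lies midway between the tips of the shut fingers; the grasp point (between the pads) lies 19 mm behind it; z points along the fingers, y is the line along which they close (so a half turn about z gives the same grasp; the last joint's range is limited). The gripper opens to 85 mm and grips with 20 to 120 N. Pads are 22 mm wide; open, the fingers measure 114 mm over their backs; the gripper's body (76 mm by 85 mm) begins 54 mm behind the grasp point. The pads swing forward as they close: fully open they stand 13 mm farther back than shut.
Start: joints at [-1.325, 0.22, 1.526, -0, 1.395, -0.126], TCP at [0.227, -0.582, 0.231] pointing down, gripper open.
Joint ranges: [-2.98, 2.98], [-0.91, 2.08], [0.09, 2.57], [-1.24, 4.39], [0.2, 2.65], [-2.68, 2.68]. Speed limits (rad/s): [2.57, 2.57, 3.01, 3.14, 3.14, 3.14].

### API

Orientations are given as a unit quaternion [w, x, y, z].
In Python, from bench import r gives the robot as it stands.
- The arm moves only by the shell command python3 -m pendant 'ROWS'. ROWS is JSON, a list of rows, each a list of 3 entries, a list of its own where there are three numbers: the shift along the tool's x, y, z in m, then the turn about the tool's z in degrees, then the opening in per cent of the stroke, from 0 (shut) to 100 (fully open). In form: [[[dx, dy, dz], turn, fingers], ...]. A call has 1 to 20 rows; each row is the pose to reach, as a shift and turn from the pose commanded when the call began, along the tool's axes at that moment; what a row does not reach only later rows make up. A row lasts 1/8 s, in which the tool goes at most 62.5 mm and 10.7 degrees, less where a joint would pass 70% of its speed; a pose out of reach is approached as far as the arm can. A call with a gripper value outside its range is refused whole. The fingers move at their own pace and stop on an object; the grip force is fixed at half the most. Time passes only in rows, so rows that repeat a pose let the fingers close. It gives the time, the measured TCP pose, the force, the opening and the grip force at its end, in the units of the state.
- r.state(): the state, without advancing time (a new reading comes with each control period).
- r.capture(name): name is "scene" or "top"; returns a dict with "image" (400x640x3 uint8, red, green, blue), "fx", "fy", "cx", "cy" (pixels), "k1" (the pictures are not rectified: a ray, as slopes to the right and down, at radius r is drawn at 1 + k1 r^2 times it, then the intrinsics apply), "extrinsics" (4x4, takes a point from world to camera coordinates). Camera axes: x right, y down, z forward; pixel columns grow to the right and rows downward; lengths in m; the calibration is good to about 2 mm. A picture is of the moment at which its call begins. There is no depth.
- r.finish_job(): hands the job in; it is judged then, once.
The state is a dict: "time": time; "joint_pos": joint angles; "qvel": joint speeds; "joint_efforts": joint torques, N m; "position": TCP position; "tool_rot": TCP orientation; "force": force on the tool from outside, world axes, zero at the start; "wrist_torque": the same for the moment, N m; "width": finger opening in m; "grip_force": force on a finger pad.
Only numpy, scipy, OpenCV 4.12 (cv2) and the standard library are available. Lean on these libraries where they do the work, as an engineer would, in place of code of your own. Each camera call takes 0.05 s, during which the arm holds its last target. There are 200 camera calls.

### The job

File the crimp sample plate with the blue connector in the open lever arch file: lift the file's lever until the rings spring open, lower the plate, connector upward, over both posts until it lies flat on the cards already filed, then press the lever down fully home so that the rings close, and let go. The posts and the lever are thin metal and bend if forced, so feel your way and never push hard on them, and leave everything else on the bench where it is.

Things in the scene. Friction and masses are not known exactly. Their poses are not given: they have to be found in the camera images.
- file: Open A5 lever arch file, green covers, flat and fixed on the bench: 446 mm along x, 216 mm along y, covers 3 mm thick. Origin on the table top, nominally midway between its two posts; z up; x points from the posts to the ring hinge, the spine and the front cover; y is the line of the posts. On its back cover, a steel mechanism with posts, rings and lever, and a pile of filed cards.
- posts_nominal (a point): Nominal midpoint of the two post tops, 48 mm above the table; axes as the file. The steel posts stand at y -40 and +40 mm from it, 5 mm thick, upright, rim eased to 4 mm over the top 1 mm. The mechanism (posts, cards, rings, lever as one) was riveted by hand up to 5 mm off nominal in x and in y, different on each file, direction true: find the posts by feel or by eye.
- cards_nominal (a point): Nominal centre of the top face of the filed cards, 13 mm above the table, 40.5 mm on the -x side of the posts; axes as the file. The pile is 105 mm along x, 148 mm along y and gives about 1 mm per 8 N; the posts pass through it and stand 35 mm out of it. The sample plate is to lie on it edge to edge.
- rings_nominal (a point): Middle of the rings' hinge line (along y), 45 mm on the +x side of the posts, 13 mm above the table; axes as the file. Two 4 mm wire rings at y -40 and +40 mm arch from here over to the post tips, tops 60 mm above the table. When open they lean to +x: tips then about 12 mm to -x from here, 70 mm above the table.
- lever_nominal (a point): Nominal centre of the round steel roll at the free end of the lever, lever closed: 27 mm above the table; axes as the file. The roll is 10 mm thick, 22 mm long along x, with 17 mm free under it and space around. From it a 12 mm wide strip runs to its pivot (axis along x) 85 mm away to +y and 12 mm lower. Shares the offset of the posts.
- arch_lever (a joint): Lever angle, rad: 0 down (rings closed), 1.05 up (rings open). The roll rises on an arc of 86 mm radius, ending 53 mm to +y and 68 mm above its closed place. Sprung over centre: about 8 N up at the roll lifts it; past 0.42 it springs open by itself and stays. Pressing it shut takes up to 11 N at the roll at first, falling to nothing at 0.42; then it snaps shut onto its stop.
- lever_bend (a joint): How far the lever's thin strip is bent, rad, at a line 25 mm from its pivot: 0 straight, + when its roll is pulled up, - when it is pressed down. It gives like a spring, about 0.0024 rad per newton across the lever at the roll, and is spoilt beyond 0.07 (29 N).
- sample_grip (a point): Centre of the blue connector (24 mm along x, 40 along y, 30 high) fixed on the middle of the plate to be filed; 20 mm above the plate's underside, z up. White loose plate, 105 mm along x, 148 along y, 5 thick, 100 to 180 g, two 6.5 mm through holes at x +40.5, y -40 and +40 mm from here. Filed, its x lies along the file's x. Other bits on it are flat.
- other_sample_grip (a point): The same point of another, equal plate with an orange connector; not to be touched.
- drill: Cordless drill lying on its side, about 220 by 230 mm, 65 mm high; bystander.
- pliers: Pliers with red handles, 180 mm long; bystander.
- screwdriver: Yellow screwdriver; bystander.
- tape_roll: Black roll of tape, 90 mm diameter, 19 mm high; bystander.
- spare_housing: Loose black connector housing 30 by 52 by 26 mm; bystander.
- cleaner: Red bottle of contact cleaner, 52 mm diameter, 150 mm high; bystander.
Mind the look-alikes: they are no part of the job. Leave any red look-alike of the part that bears sample_grip alone.

How it is judged:
By the outcome, as a careful person would: the job done as asked, in the order asked, and still so for the second after the job is handed in, with the robot touching nothing.
It also fails if it takes over 72 s, if anything falls off the work surface, if the arm or the gripper's body presses on something with over 40 N, if the wrist force passes 120 N, or if a joint passes its speed limit or range.

## Working session

There is one attempt and no reset: what is moved stays moved. The work goes in short steps, Python scripts to look and compute and a shell command to move; the robot and the scene stay as the last step left them, time stands still between calls to the robot, and variables do not carry over. Pictures are saved under pics/ and viewed, at most 10 in all, crops included, and the job is handed in when it is done.

```bash
ls; mkdir -p pics
python3 - <<'E'
from bench import r
import cv2,numpy as np
s=r.state();print({k:np.round(v,3).tolist() for k,v in s.items()})
for n in("scene","top"):
    c=r.capture(n);cv2.imwrite(f"pics/{n}0.png",c["image"][:,:,::-1]);print(n,c["fx"],c["fy"],c["cx"],c["cy"],c["k1"],np.round(c["extrinsics"],4).tolist())
E
```

```text
pics
{'time': 0.0, 'joint_pos': [-1.325, 0.221, 1.528, -0.0, 1.395, -0.126], 'qvel': [0.001, 0.0, -0.0, -0.0, 0.001, 0.001], 'joint_efforts': [0.001, -49.69, -38.939, -0.0, 0.011, 0.0], 'position': [0.227, -0.582, 0.23], 'tool_rot': [-0.001, 0.983, 0.185, -0.0], 'force': [-0.516, -0.182, 0.579], 'wrist_torque': [0.002, -0.022, -0.026], 'grip_force': 0.0, 'width': 0.085}
scene 363.12565284759904 363.12565284759904 313.6243361401219 199.37653551389204 -0.01529588264114279 [[0.4673, 0.8839, -0.0178, -0.2147], [0.5915, -0.3275, -0.7368, -0.242], [-0.6571, 0.3338, -0.6759, 1.3364], [0.0, 0.0, 0.0, 1.0]]
top 504.23135245982 504.23135245982 308.6226823191538 194.63073703041408 0.04288250480618966 [[0.0093, -0.9999, 0.0142, -0.019], [-0.9983, -0.0101, -0.0566, 0.4924], [0.0568, -0.0136, -0.9983, 1.7924], [0.0, 0.0, 0.0, 1.0]]
```

View pics/top0.png

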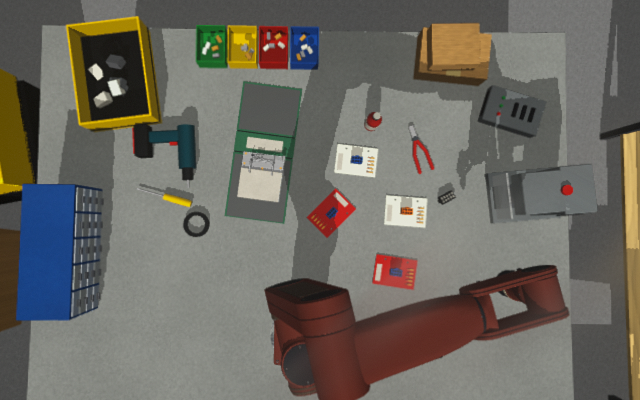

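View pics/scene0.png

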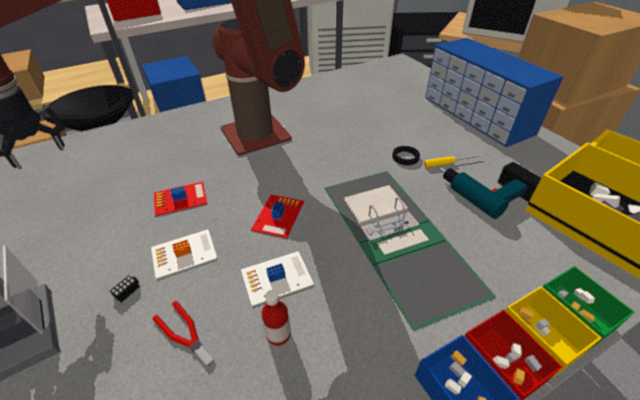

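Candidates: white plate with blue connector at top px (357,160) (my choice). Look-alikes: white with orange at (405,210), red with blue at (332,212) and (395,270). Next I'll do a close crop and measure.

```bash
cat > h.py <<'E'
from bench import r
import cv2,numpy as np
def cam(n):
    c=r.capture(n);c["K"]=np.array([[c["fx"],0,c["cx"]],[0,c["fy"],c["cy"]],[0,0,1]]);c["D"]=np.array([c["k1"],0,0,0,0.]);return c
def ray(c,p):
    q=cv2.undistortPoints(np.array(p,float).reshape(-1,1,2),c["K"],c["D"])[:,0]
    E=c["extrinsics"];R=E[:3,:3];d=np.c_[q,np.ones(len(q))]@R;return -R.T@E[:3,3],d
def onz(c,p,z):
    o,d=ray(c,p);return o+d*((z-o[2])/d[:,2:])
def proj(c,P):
    E=c["extrinsics"];return cv2.projectPoints(np.array(P,float).reshape(-1,3),cv2.Rodrigues(E[:3,:3])[0],E[:3,3],c["K"],c["D"])[0][:,0]
def crop(c,x,y,w,h,k,name):
    cv2.imwrite(name,cv2.resize(c["image"][y:y+h,x:x+w,::-1],None,fx=k,fy=k,interpolation=cv2.INTER_CUBIC))
E
python3 - <<'E'
from h import *
t=cam("top");s=cam("scene")
a=cv2.resize(t["image"][70:230,215:310],None,fx=3.7,fy=3.7,interpolation=cv2.INTER_CUBIC)
b=cv2.resize(s["image"][160:300,230:450],None,fx=2,fy=2,interpolation=cv2.INTER_CUBIC)
b2=cv2.resize(t["image"][100:190,320:430],None,fx=3,fy=3,interpolation=cv2.INTER_CUBIC)
o=np.zeros((600,800,3),np.uint8);o[:a.shape[0],:a.shape[1]]=a;o[:280,355:795]=b;o[290:560,360:690]=b2
cv2.imwrite("pics/c1.png",o[:,:,::-1])
for n,c in(("top",t),("scene",s)):
    h=cv2.cvtColor(c["image"],cv2.COLOR_RGB2HSV)
    g=cv2.inRange(h,(60,90,20),(85,255,160))
    bl=cv2.inRange(h,(100,120,40),(125,255,255)); w=cv2.inRange(h,(0,0,185),(179,60,255))
    for nm,m in(("g",g),("b",bl),("w",w)):
        if nm=="w": m=cv2.morphologyEx(m,cv2.MORPH_CLOSE,np.ones((3,3)))
        for k in cv2.findContours(m,0,2)[0]:
            A=cv2.contourArea(k)
            if A>(25 if nm=="b" else 150):
                (x,y),wh,an=cv2.minAreaRect(k);
                print(n,nm,A,np.round([x,y,*wh,an],1),np.round(cv2.boxPoints(((x,y),wh,an)),1).tolist())
E
```

```text
top g 1229.5 [263.1 151.9  59.1 135.4   7.9] [[224.5, 214.89999389648438], [243.10000610351562, 80.80000305175781], [301.6000061035156, 88.9000015258789], [283.1000061035156, 223.0]]
top g 1201.0 [211.  46.  42.  30.  90.] [[196.0, 25.0], [226.0, 25.0], [226.0, 67.0], [196.0, 67.0]]
top b 33.5 [331.9 213.    6.   10.2  50.2] [[326.0, 214.0], [333.8999938964844, 207.39999389648438], [337.70001220703125, 212.10000610351562], [329.8999938964844, 218.60000610351562]]
top b 7183.0 [ 58.4 252.5  79.8 138.3   2.4] [[15.600000381469727, 319.8999938964844], [21.5, 181.8000030517578], [101.19999694824219, 185.1999969482422], [95.30000305175781, 323.29998779296875]]
top b 55.0 [356.  159.5   7.   10.   90. ] [[351.0, 156.0], [361.0, 156.0], [361.0, 163.0], [351.0, 163.0]]
top b 1139.5 [304.  47.  42.  28.  90.] [[290.0, 26.0], [318.0, 26.0], [318.0, 68.0], [290.0, 68.0]]
top w 920.5 [405.3 211.1  41.5  29.3   4.5] [[383.5, 224.10000610351562], [385.79998779296875, 194.89999389648438], [427.20001220703125, 198.1999969482422], [424.8999938964844, 227.3000030517578]]
top w 1091.5 [259.4 184.4  40.
[... 2609 characters left out ...]
5, 227.5], [217.39999389648438, 257.20001220703125], [155.3000030517578, 277.8999938964844]]
scene w 1173.5 [375.2 202.4  27.2  56.4  73.3] [[344.29998779296875, 197.5], [398.29998779296875, 181.3000030517578], [406.1000061035156, 207.39999389648438], [352.1000061035156, 223.60000610351562]]
scene w 383.5 [96.2 18.6 28.4 17.3 80. ] [[85.30000305175781, 6.099999904632568], [102.30000305175781, 3.0999999046325684], [107.19999694824219, 31.100000381469727], [90.19999694824219, 34.099998474121094]]
scene w 628.5 [183.9   6.9  22.2  94.5  80.5] [[135.5, 3.799999952316284], [228.6999969482422, -11.800000190734863], [232.39999389648438, 10.100000381469727], [139.10000610351562, 25.600000381469727]]
```

View pics/c1.png

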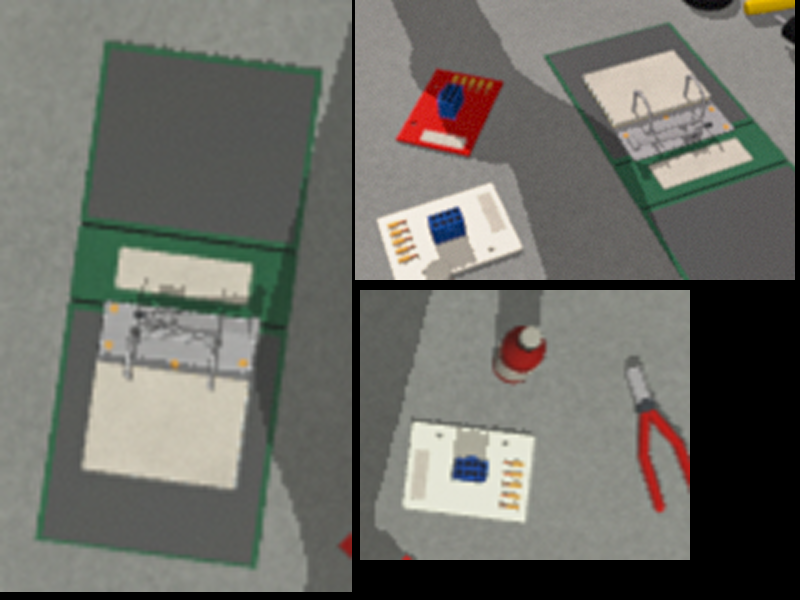

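The crop confirms the choice: white plate, blue connector at top px (357,160), holes towards +x, and the bottle just beyond it at about (372,120). Next: mechanism close-up and geometry.

Run:
```python
from h import *
t=cam("top");s=cam("scene")
a=cv2.resize(t["image"][140:180,235:290],None,fx=10,fy=10,interpolation=cv2.INTER_CUBIC)
b=cv2.resize(s["image"][188:248,345:435],None,fx=7,fy=7,interpolation=cv2.INTER_CUBIC)[:420]
o=np.zeros((600,800,3),np.uint8);o=np.zeros((600,800,3),np.uint8)
a=cv2.resize(a,(385,280));o[:280,:385]=a
b=cv2.resize(b,(800-0,533))[:,:];b=cv2.resize(b,(480,320));o[280:600,320:800]=b
a2=cv2.resize(t["image"][140:165,240:290],None,fx=8,fy=8,interpolation=cv2.INTER_CUBIC);o[:200,390:790]=a2
cv2.imwrite("pics/c2.png",o[:,:,::-1])
np.set_printoptions(precision=4,suppress=True)
# refine frames
f=np.array([[224.5,214.9],[243.1,80.8],[301.6,88.9],[283.1,223.]])
F=onz(t,f,0.003);print(F,F.mean(0))
for u in ([0,1],[3,2]): d=F[u[1]]-F[u[0]];print("x dir",np.degrees(np.arctan2(d[1],d[0])),np.linalg.norm(d))
for nm,w,z in(("cards",[[237.2,195.9],[241.,167.5],[281.5,172.9],[277.8,201.3]],.013),("plate",[[333.7,172.2],[337.1,143.5],[378,148.4],[374.6,177.1]],.005)):
    P=onz(t,w,z);print(nm,P,P.mean(0))
    for i,j in((0,1),(3,2)): d=P[j]-P[i];print(np.degrees(np.arctan2(d[1],d[0])),np.linalg.norm(d))
    for i,j in((2,1),(3,0)): d=P[j]-P[i];print(np.degrees(np.arctan2(d[1],d[0]))-90,np.linalg.norm(d))
print("plate scene",onz(s,[[239.4,269.2],[301.5,248.5],[313.5,284.5],[251.4,305.2]],.005))
```

```text
[[0.4174 0.2864 0.003 ]
 [0.9051 0.2276 0.003 ]
 [0.8784 0.0148 0.003 ]
 [0.3903 0.0763 0.003 ]] [0.6478 0.1513 0.003 ]
x dir -6.876454669888849 0.49122426669186114
x dir -7.182805309542614 0.492024755642357
cards [[0.4855 0.241  0.013 ]
 [0.5876 0.2292 0.013 ]
 [0.5698 0.0839 0.013 ]
 [0.4676 0.0958 0.013 ]] [0.5276 0.1625 0.013 ]
-6.615841786817442 0.10279142022578149
-6.684277043817303 0.10286919037968607
-6.996550315374506 0.14637737813011809
-7.027307381352912 0.14625504913032034
plate [[ 0.5751 -0.1042  0.005 ]
 [ 0.6796 -0.1158  0.005 ]
 [ 0.6633 -0.2641  0.005 ]
 [ 0.5589 -0.2521  0.005 ]] [ 0.6192 -0.184   0.005 ]
-6.341832466276245 0.1051334480457858
-6.581727256236823 0.10513598743275322
-6.262664312202773 0.14921787066745223
-6.263053118430037 0.14877767060465763
plate scene [[ 0.5596 -0.2565  0.005 ]
 [ 0.5739 -0.0954  0.005 ]
 [ 0.6841 -0.119   0.005 ]
 [ 0.6662 -0.2659  0.005 ]]
```

View pics/c2.png

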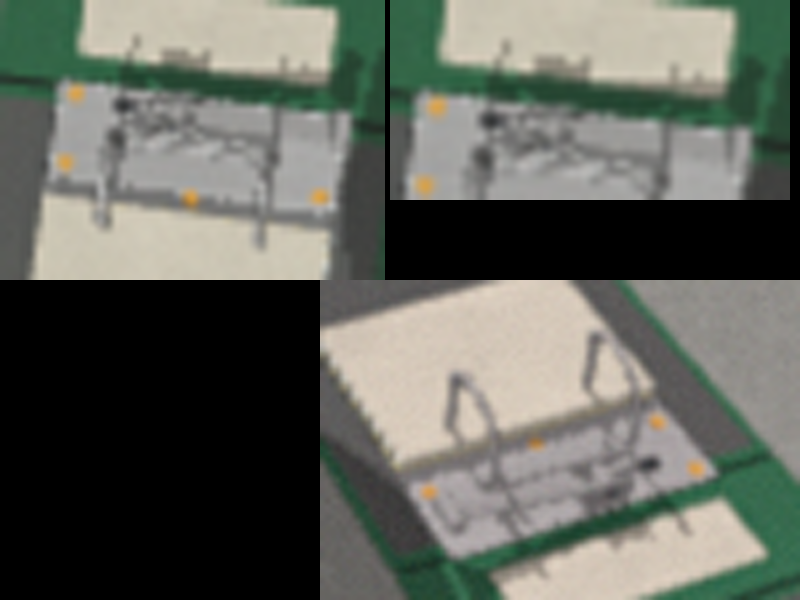

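The crop shows the posts at about scene px (371,206) and (397,199), and in top at about (249.7,171) and (272.5,174). A dark block at top px (252,155) is likely the lever pivot. The roll is still unclear, so one enlarged look.

Run:
```python
from h import *
np.set_printoptions(precision=4,suppress=True)
t=cam("top");s=cam("scene")
T=onz(s,[[370.7,206.4],[396.9,198.9]],.048);print("tops scene",T,T.mean(0))
B=onz(t,[[249.7,171.3],[272.2,174.6]],.013);print("base top",B,B.mean(0))
a=np.radians(-6.9);R=np.array([[np.cos(a),-np.sin(a)],[np.sin(a),np.cos(a)]])
c=onz(t,[[259.4,184.4]],.013)[0];m=c[:2]+R@[.0405,0];print("from cards",m)
F=np.array([.6478,.1513]); print("file-based posts offset",(R.T@(np.array([m,T.mean(0)[:2],B.mean(0)[:2]])-F).T).T)
def cl(i,k): 
    i=cv2.resize(i,None,fx=k,fy=k,interpolation=cv2.INTER_CUBIC);return cv2.convertScaleAbs(i,alpha=1.5,beta=-60)
x0,y0,k=240,143,16; A=cl(t["image"][y0:y0+18,x0:x0+49],k)
X0,Y0,K=352,203,8.3; B_=cl(s["image"][Y0:Y0+36,X0:X0+95],K)
m=(m+T.mean(0)[:2]+B.mean(0)[:2])/3
for im,c,x,y,k in((A,t,x0,y0,k),(B_,s,X0,Y0,K)):
    for yy in range(-60,61,20):
        for xx in(20,40,60):
            p=np.r_[m+R@[xx/1e3,yy/1e3],.027];u=(proj(c,p)[0]-[x,y]+.5)*k
            cv2.circle(im,tuple(int(v) for v in u),2,(255,0,0) if yy else (255,255,0),-1)
o=np.zeros((600,800,3),np.uint8);o[:A.shape[0],:A.shape[1]]=A;o[295:295+B_.shape[0],:B_.shape[1]]=B_[:,:800]
cv2.imwrite("pics/c3.png",o[:,:,::-1]);print(m)
```

```text
tops scene [[0.5658 0.1175 0.048 ]
 [0.5757 0.1969 0.048 ]] [0.5707 0.1572 0.048 ]
base top [[0.5743 0.1978 0.013 ]
 [0.5633 0.1171 0.013 ]] [0.5688 0.1575 0.013 ]
from cards [0.5677 0.1576]
file-based posts offset [[-0.0802 -0.0034]
 [-0.0772 -0.0034]
 [-0.0792 -0.0034]]
[0.5691 0.1574]
```

View pics/c3.png

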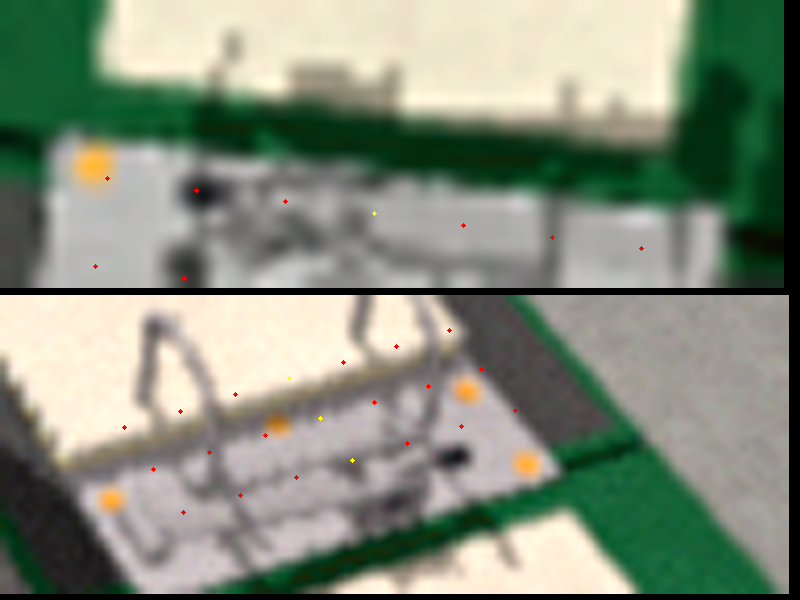

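Run:
```python
from h import *
np.set_printoptions(precision=4,suppress=True)
t=cam("top");s=cam("scene")
o,d=ray(t,[[273.3,162.1]]);o2,d2=ray(s,[[376.1,225.3]])
k=np.linalg.lstsq(np.c_[d[0],-d2[0]],o2-o,rcond=None)[0];print(o+k[0]*d[0],o2+k[1]*d2[0])
a=np.radians(-6.9);R=np.array([[np.cos(a),-np.sin(a)],[np.sin(a),np.cos(a)]])
m=np.array([.569,.1574]);print("rel",R.T@((o+k[0]*d[0])[:2]-m))
def cl(i,k,b=110): 
    i=cv2.resize(i,None,fx=k,fy=k,interpolation=cv2.INTER_LANCZOS4);return cv2.convertScaleAbs(i,alpha=1.9,beta=-b)
x0,y0,k=244,150,16; A=cl(t["image"][y0:y0+18,x0:x0+49],k,150)
X0,Y0,K=358,206,13; B_=cl(s["image"][Y0:Y0+36-13,X0:X0+60],K,120)
for im,c,x,y,k in((A,t,x0,y0,k),(B_,s,X0,Y0,K)):
    for yy in range(-60,61,20):
        for xx in(0,20,40):
            p=np.r_[m+R@[xx/1e3,yy/1e3],.027];u=(proj(c,p)[0]-[x,y]+.5)*k
            cv2.circle(im,tuple(int(v) for v in u),1,(255,0,0) if yy else (0,0,255),-1)
o=np.zeros((600,800,3),np.uint8);o[:A.shape[0],:A.shape[1]]=A;o[295:295+B_.shape[0],:B_.shape[1]]=B_[:,:800]
cv2.imwrite("pics/c4.png",o[:,:,::-1])
```

```text
[0.6081 0.1136 0.0158] [0.6061 0.1106 0.0154]
rel [ 0.044  -0.0388]
```

View pics/c4.png

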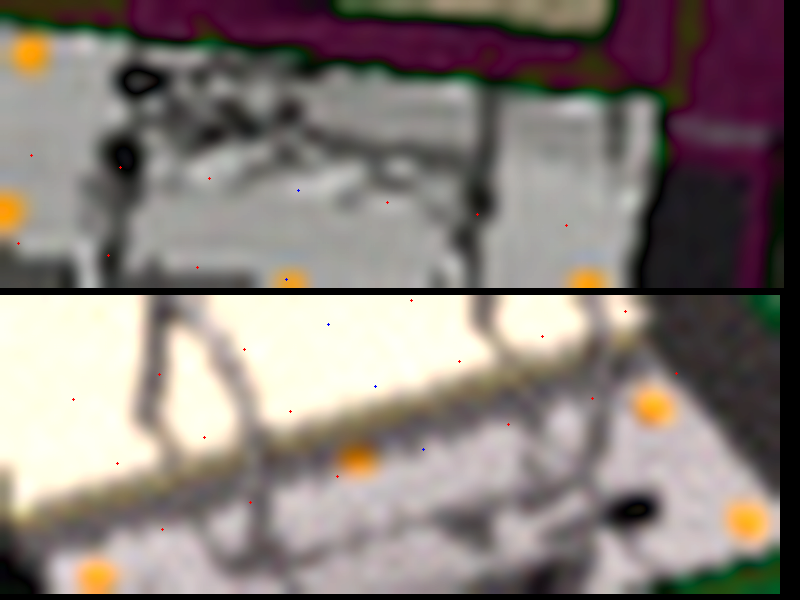

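Run:
```python
from h import *
np.set_printoptions(precision=4,suppress=True)
t=cam("top");s=cam("scene")
a=np.radians(-6.9);R=np.array([[np.cos(a),-np.sin(a)],[np.sin(a),np.cos(a)]]);m=np.array([.569,.1574])
rel=lambda P:np.c_[(P[:,:2]-m)@R,P[:,2]]
o,d=ray(t,[[252.75,155]]);o2,d2=ray(s,[[406.5,222.5]])
k=np.linalg.lstsq(np.c_[d[0],-d2[0]],o2-o,rcond=None)[0];print("black",rel(np.array([o+k[0]*d[0],o2+k[1]*d2[0]])))
print("shadows on label top: ring,block corners,small,ringR",rel(onz(t,[[254.5,145.8],[258,147],[265,147],[278.4,149.2],[275.5,148.5]],.004)))
print("top dark stripe z0.005/.027",rel(onz(t,[[282.4,157],[282.4,160]],.005)),rel(onz(t,[[282.4,158]],.027)))
print("scene L",rel(onz(s,[[366,229],[370.5,234.7],[372,232]],.005)),rel(onz(s,[[366,229],[370.5,234.7],[372,232]],.027)))
X0,Y0,K=354,208,14; i=cv2.resize(s["image"][Y0:Y0+34,X0:X0+57],None,fx=K,fy=K,interpolation=cv2.INTER_CUBIC)
l=cv2.cvtColor(i,cv2.COLOR_RGB2LAB);l[:,:,0]=cv2.createCLAHE(3,(3,3)).apply(l[:,:,0]);i=cv2.cvtColor(l,cv2.COLOR_LAB2RGB)
for yy in range(-80,61,20):
    for xx in(20,40,60):
        u=(proj(s,np.r_[m+R@[xx/1e3,yy/1e3],.027])[0]-[X0,Y0]+.5)*K
        cv2.circle(i,tuple(int(v) for v in u),2,(255,0,0) if yy else (0,0,255),-1)
cv2.imwrite("pics/c5.png",i[:,:,::-1])
```

```text
black [[0.0602 0.038  0.0121]
 [0.0614 0.04   0.0125]]
shadows on label top: ring,block corners,small,ringR [[ 0.0951  0.0372  0.004 ]
 [ 0.0925  0.0241  0.004 ]
 [ 0.0958 -0.0009  0.004 ]
 [ 0.0943 -0.05    0.004 ]
 [ 0.0954 -0.0392  0.004 ]]
top dark stripe z0.005/.027 [[ 0.0679 -0.0681  0.005 ]
 [ 0.0571 -0.0695  0.005 ]] [[ 0.0616 -0.0698  0.027 ]]
scene L [[ 0.036  -0.0677  0.005 ]
 [ 0.0587 -0.0661  0.005 ]
 [ 0.0516 -0.058   0.005 ]] [[ 0.0536 -0.0787  0.027 ]
 [ 0.0755 -0.077   0.027 ]
 [ 0.0687 -0.0692  0.027 ]]
```

View pics/c5.png

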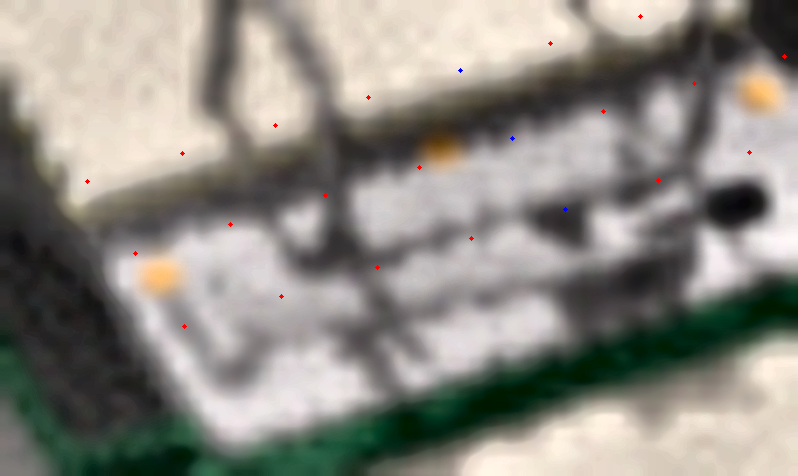

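The close-up shows the dark pivot end at c5 (735,205). The roll reads as the smooth grey patch near c5 (265,300), about x +61, y -66 mm from the posts' midpoint, with its dark edge in top at about px (282,158). I'll grip the roll by its ends, closing along file x. The fingers' stopping width will tell: 22 mm is the roll, 12 mm the strip.

```bash
cat >> h.py <<'E'
A=np.radians(-6.9);RF=np.array([[np.cos(A),-np.sin(A)],[np.sin(A),np.cos(A)]]);M=np.array([.569,.1574])
from scipy.spatial.transform import Rotation as Ro
def w(fx,fy,z): return np.r_[M+RF@[fx/1e3,fy/1e3],z]      # file mm -> world
def go(*P,yaw=-6.9):   # world targets -> tool shifts; yaw = world heading of tool y
    s=r.state();q=s["tool_rot"];T=Ro.from_quat([q[1],q[2],q[3],q[0]]).as_matrix()
    h=np.degrees(np.arctan2(T[1,1],T[0,1]));t=-((yaw-h+90)%180-90)
    print("tcp",np.round(s["position"],4),"file",np.round(RF.T@(np.array(s["position"][:2])-M)*1e3,1),"F",np.round(s["force"],1),"w",round(s["width"],4),"t",s["time"],"head",round(h,1))
    for p in P: print(np.round(T.T@(np.array(p)-s["position"]),4).tolist(),"turn",round(t,2))
E
python3 -c "
from h import *
go(w(61,-70,.12),w(61,-70,.012));print(w(61,-70,.1))
t=cam('top');print('bottle',onz(t,[[370,127]],.0))"
```

```text
tcp [ 0.2271 -0.5823  0.2313] file [-250.6 -775.4] F [-1.1 -0.3  0.3] w 0.0855 t 0.6 head -68.7
[0.608, -0.4744, 0.1113] turn -61.8
[0.608, -0.4744, 0.2193] turn -61.8
[0.62114862 0.08057864 0.1       ]
bottle [[ 0.74213639 -0.2355117   0.        ]]
```

```bash
python3 -m pendant '[[[0.608,-0.474,0.0],-61.8,60],[[0.608,-0.474,0.0],-61.8,60],[[0.608,-0.474,0.0],-61.8,60],[[0.608,-0.474,0.0],-61.8,60],[[0.608,-0.474,0.0],-61.8,60],[[0.608,-0.474,0.0],-61.8,60],[[0.608,-0.474,0.0],-61.8,60],[[0.608,-0.474,0.0],-61.8,60],[[0.608,-0.474,0.0],-61.8,60],[[0.608,-0.474,0.0],-61.8,60],[[0.608,-0.474,0.0],-61.8,60],[[0.608,-0.474,0.0],-61.8,60],[[0.608,-0.474,0.0],-61.8,60],[[0.608,-0.474,0.06],-61.8,60],[[0.608,-0.474,0.11],-61.8,60],[[0.608,-0.474,0.11],-61.8,60]]'; python3 -c "
from h import *
go(w(61,-70,.012))"
```

```text
time: 2.65
position: [0.6171, 0.0796, 0.1162]
tool_rot: [-0.003, 0.749, 0.663, -0.004]
force: [-0.1, 0.6, 0.3]
width: 0.0511
grip_force: 0.0
tcp [0.6171 0.0796 0.1162] file [ 57.1 -71.5] F [-0.1  0.6  0.3] w 0.0511 t 2.65 head -6.9
[0.0016, 0.0049, 0.1042] turn -0.02
```

```bash
python3 -m pendant '[[[0.0,0.0,0.03],0,60],[[0.0,0.0,0.06],0,60],[[0.0,0.0,0.08],0,60],[[0.0,0.0,0.08],0,60]]'; python3 -c "
from h import *
go(w(61,-70,.012))"
```

```text
time: 3.15
position: [0.621, 0.0798, 0.0412]
tool_rot: [-0.0, 0.749, 0.663, -0.001]
force: [-1.8, 0.5, -0.4]
width: 0.0514
grip_force: 0.0
tcp [0.621  0.0798 0.0412] file [ 60.9 -70.7] F [-1.8  0.5 -0.4] w 0.0514 t 3.15 head -6.9
[0.0008, 0.0001, 0.0292] turn -0.02
```

Settled on target. I'll descend further, watching the force, then close.

```bash
python3 -m pendant '[[[0.0,0.0,0.008],0,60],[[0.0,0.0,0.016],0,60],[[0.0,0.0,0.022],0,60],[[0.0,0.0,0.027],0,60],[[0.0,0.0,0.027],0,60]]'
```

```text
time: 3.78
position: [0.6208, 0.0802, 0.0137]
tool_rot: [-0.0, 0.748, 0.663, -0.0]
force: [-0.6, 0.1, 0.5]
width: 0.0511
grip_force: 0.0
```

```bash
python3 -m pendant '[[[0.0,0.0,0.0],0,40],[[0.0,0.0,0.0],0,40],[[0.0,0.0,0.0],0,33],[[0.0,0.0,0.0],0,30]]';python3 -m pendant '[[[0.0,0.0,0.0],0,25],[[0.0,0.0,0.0],0,22],[[0.0,0.0,0.0],0,20]]'
```

```text
time: 4.28
position: [0.6214, 0.0802, 0.0144]
tool_rot: [0.0, 0.748, 0.663, 0.0]
force: [-0.0, 0.7, -0.7]
width: 0.0258
grip_force: 0.0
time: 4.65
position: [0.6221, 0.08, 0.0148]
tool_rot: [0.001, 0.748, 0.663, 0.001]
force: [3.6, -2.2, 0.9]
width: 0.0197
grip_force: 58.6
```

```bash
python3 -m pendant '[[[0.0,0.0,-0.003],0,10],[[0.001,0.0,-0.006],0,10],[[0.002,0.0,-0.009],0,10],[[0.003,0.0,-0.0125],0,10]]'
```

```text
time: 5.15
position: [0.6217, 0.0822, 0.0257]
tool_rot: [0.001, 0.748, 0.663, -0.0]
force: [7.2, -3.9, -8.5]
width: 0.0194
grip_force: 58.9
```

It holds: -8.5 N, as described. Continuing along the arc to about 0.47.

```bash
python3 -m pendant '[[[0.001,0.0,-0.004],0,10],[[0.003,0.0,-0.008],0,10],[[0.0045,0.0,-0.012],0,10],[[0.0065,0.0,-0.016],0,10],[[0.009,0.0,-0.020],0,10],[[0.0115,0.0,-0.0235],0,10],[[0.012,0.0,-0.0245],0,10]]'
```

```text
time: 6.02
position: [0.6234, 0.095, 0.051]
tool_rot: [0.0, 0.748, 0.663, 0.0]
force: [5.4, 0.2, -4.6]
width: 0.0197
grip_force: 58.7
```

```bash
python3 -m pendant '[[[0.0015,0.0,-0.0025],0,10],[[0.003,0.0,-0.0045],0,10],[[0.003,0.0,-0.0045],0,10]]'
```

```text
time: 6.4
position: [0.6242, 0.0981, 0.0553]
tool_rot: [0.001, 0.748, 0.663, 0.001]
force: [8.1, 0.2, -6.1]
width: 0.0194
grip_force: 62.3
```

Run:
```python
from h import *
s=cam("scene");t=cam("top")
a=cv2.resize(s["image"][150:260,330:460],None,fx=5,fy=5,interpolation=cv2.INTER_CUBIC);cv2.imwrite("pics/d1.png",a[:,:,::-1]);print(r.state()["force"])
```

```text
[ 6.8916647  -0.37210389 -5.24441597]
```

View pics/d1.png

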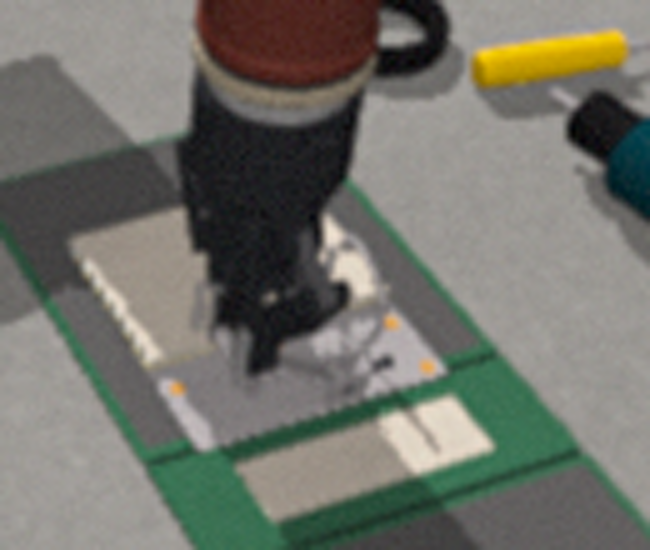

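```bash
python3 -m pendant '[[[0.002,0.0,-0.003],0,10],[[0.004,0.0,-0.0055],0,10],[[0.004,0.0,-0.0055],0,10]]'
```

```text
time: 6.88
position: [0.6249, 0.1026, 0.0613]
tool_rot: [0.0, 0.748, 0.663, 0.001]
force: [6.5, 2.2, -2.6]
width: 0.019
grip_force: 62.4
```

```bash
python3 -m pendant '[[[0.0025,0.0,-0.003],0,10],[[0.005,0.0,-0.0055],0,10],[[0.005,0.0,-0.0055],0,10]]'
```

```text
time: 7.25
position: [0.6253, 0.1084, 0.067]
tool_rot: [0.0, 0.748, 0.663, 0.001]
force: [6.4, 3.7, -2.8]
width: 0.0194
grip_force: 58.8
```

```bash
python3 -m pendant '[[[0.0,0.0,0.0],0,30],[[0.0,0.0,0.0],0,40],[[0.0,0.0,0.0],0,50],[[0.0,0.0,-0.03],0,50],[[0.0,0.0,-0.08],0,50],[[0.0,0.0,-0.13],0,50],[[-0.05,0.0,-0.16],0,60],[[-0.1,0.0,-0.16],0,60],[[-0.15,0.0,-0.16],0,60],[[-0.2,0.0,-0.16],0,60]]'
python3 - <<'E'
from h import *
s=cam("scene");t=cam("top")
a=cv2.resize(s["image"][170:260,340:450],None,fx=4,fy=4,interpolation=cv2.INTER_CUBIC)
b=cv2.resize(t["image"][140:190,235:295],None,fx=6,fy=6,interpolation=cv2.INTER_CUBIC)
o=np.zeros((600,800,3),np.uint8);o[:360,:440]=a;o[:300,440:800]=b;cv2.imwrite("pics/d2.png",o[:360,:,::-1])
go(np.r_[.6192,-.184,.15],np.r_[.6192,-.184,.008],yaw=-6.4)
E
```

```text
time: 8.5
position: [0.5991, -0.0925, 0.2263]
tool_rot: [-0.001, 0.748, 0.663, -0.001]
force: [0.3, -0.4, 0.1]
width: 0.0513
grip_force: 0.0
tcp [ 0.5988 -0.0958  0.2262] file [  60.  -247.8] F [ 0.8  0.4 -0.5] w 0.0511 t 8.6 head -7.2
[-0.0849, 0.0315, 0.0762] turn -0.78
[-0.0847, 0.0319, 0.2182] turn -0.78
```

View pics/d2.png

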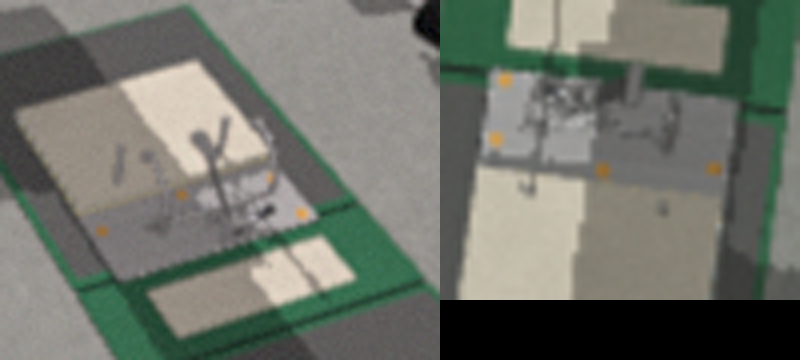

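Lever stands open: roll at scene px (390,205), rings leaning back, and posts free at about (370,207) and (396,200). Now the plate.

```bash
python3 -m pendant '[[[-0.05,0.015,0.0],-0.8,60],[[-0.085,0.0315,0.05],-0.8,60],[[-0.085,0.0315,0.10],-0.8,60],[[-0.085,0.0315,0.15],-0.8,60],[[-0.085,0.0315,0.17],-0.8,60],[[-0.085,0.0315,0.17],-0.8,60],[[-0.085,0.0315,0.17],-0.8,60]]'
python3 - <<'E'
from h import *
go(np.r_[.6192,-.184,.008],yaw=-6.4)
E
```

```text
time: 9.48
position: [0.6233, -0.18, 0.0594]
tool_rot: [0.002, 0.744, 0.669, 0.001]
force: [0.9, -1.1, 0.5]
width: 0.0513
grip_force: 0.0
tcp [ 0.6233 -0.18    0.0594] file [  94.5 -328.4] F [ 0.9 -1.1  0.5] w 0.0513 t 9.475 head -6.1
[-0.0044, -0.0038, 0.0514] turn 0.33
```

```bash
python3 -m pendant '[[[-0.0045,-0.004,0.015],0.3,60],[[-0.0045,-0.004,0.03],0.3,60],[[-0.0045,-0.004,0.042],0.3,60],[[-0.0045,-0.004,0.049],0.3,60],[[-0.0045,-0.004,0.049],0.3,60],[[-0.0045,-0.004,0.049],0.3,60]]'
python3 - <<'E'
from h import *
go(np.r_[.6192,-.184,.008],yaw=-6.4)
E
```

```text
time: 10.22
position: [0.6175, -0.1839, 0.0081]
tool_rot: [0.0, 0.745, 0.667, 0.0]
force: [0.8, -0.2, -0.2]
width: 0.0515
grip_force: 0.0
tcp [ 0.6175 -0.1839  0.0081] file [  89.2 -333. ] F [ 0.8 -0.2 -0.2] w 0.0515 t 10.225 head -6.4
[0.0001, 0.0017, 0.0001] turn 0.01
```

```bash
python3 -m pendant '[[[0.0,0.002,0.0],0,40],[[0.0,0.002,0.0],0,32],[[0.0,0.002,0.0],0,25],[[0.0,0.002,0.0],0,15],[[0.0,0.002,0.0],0,10]]'; python3 -m pendant '[[[0.0,0.0,-0.015],0,10],[[0.0,0.0,-0.05],0,10],[[0.0,0.0,-0.1],0,10],[[0.0,0.0,-0.15],0,10],[[0.0,0.0,-0.15],0,10],[[0.0,0.0,-0.15],0,10]]'
python3 - <<'E'
from h import *
go(w(-40.5,0,.158),w(-40.5,0,.08))
E
```

```text
time: 10.85
position: [0.6199, -0.1843, 0.0086]
tool_rot: [0.001, 0.745, 0.667, 0.0]
force: [-0.0, 0.5, 4.9]
width: 0.0229
grip_force: 60.2
time: 11.6
position: [0.6183, -0.1837, 0.1571]
tool_rot: [-0.001, 0.745, 0.667, -0.0]
force: [0.5, -0.0, -1.5]
width: 0.0231
grip_force: 59.4
tcp [ 0.6183 -0.1837  0.1571] file [  89.9 -332.7] F [ 0.5 -0.  -1.5] w 0.0231 t 11.6 head -6.4
[0.3338, -0.1275, -0.0006] turn 0.5
[0.3338, -0.1274, 0.0774] turn 0.5
```

```bash
python3 -m pendant '[[[0.04,-0.06,0.0],0.2,10],[[0.09,-0.12,0.0],0.5,10],[[0.14,-0.127,0.0],0.5,10],[[0.19,-0.127,0.0],0.5,10],[[0.24,-0.127,0.0],0.5,10],[[0.28,-0.127,0.0],0.5,10],[[0.31,-0.127,0.0],0.5,10],[[0.325,-0.127,0.03],0.5,10],[[0.33,-0.127,0.055],0.5,10],[[0.33,-0.127,0.055],0.5,10],[[0.33,-0.127,0.055],0.5,10],[[0.33,-0.127,0.055],0.5,10]]'
python3 - <<'E'
from h import *
np.set_printoptions(precision=4,suppress=True)
go(w(-40.5,0,.08))
p=np.array(r.state()["position"]);z=p[2]-.0086+.005
for n in("top","scene"):
    c=cam(n);cv2.imwrite(f"pics/e_{n}.png",c["image"][:,:,::-1])
    h=cv2.cvtColor(c["image"],cv2.COLOR_RGB2HSV);m=cv2.inRange(h,(0,0,150),(179,45,255))
    C=w(-40.5,0,z);q=proj(c,[w(-40.5+a,b,z) for a,b in((-52.5,-74),(-52.5,74),(52.5,74),(52.5,-74))]);print(n,"pred corners",q.tolist())
o=np.zeros((600,800,3),np.uint8)
s=cv2.imread("pics/e_scene.png")[130:250,320:450];o[:,:][:369,:400]=cv2.resize(s,(400,369),interpolation=cv2.INTER_CUBIC)
t=cv2.imread("pics/e_top.png")[130:220,220:310];o[:400,400:800]=cv2.resize(t,(400,400),interpolation=cv2.INTER_CUBIC)
cv2.imwrite("pics/e1.png",o[:400])
E
```

```text
time: 13.1
position: [0.5304, 0.1578, 0.1039]
tool_rot: [0.0, 0.749, 0.663, 0.001]
force: [-0.1, 0.3, -1.6]
width: 0.023
grip_force: 59.7
tcp [0.5304 0.1578 0.1039] file [-38.3  -4.2] F [-0.1  0.3 -1.6] w 0.023 t 13.1 head -6.9
[0.0042, -0.0022, 0.0239] turn -0.03
top pred corners [[276.815727596786, 200.13404491935682], [233.62677984999272, 194.48618705123585], [237.86763255017001, 164.03204399410114], [280.9006268385446, 169.70111327275453]]
scene pred corners [[345.14345757144093, 173.66588108852693], [392.6350164584658, 161.3749799508318], [412.83532746256606, 183.41756485143176], [362.44703330917116, 197.5880327694211]]
```

View pics/e1.png

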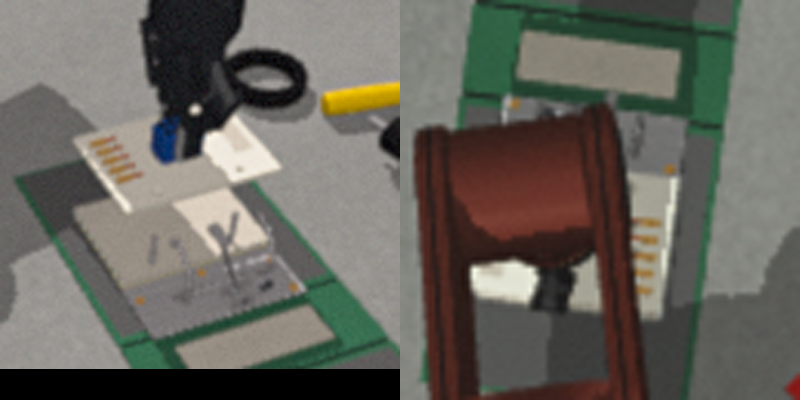

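Picture shows the plate level in the grip above the cards, with a hole at scene px (398,185). Next I measure the plate and posts in the same (scene) camera, so calibration bias cancels.

Run:
```python
from h import *
np.set_printoptions(precision=4,suppress=True)
c=cam("scene");g=cv2.cvtColor(c["image"],cv2.COLOR_RGB2GRAY).astype(np.float32)
p=np.array(r.state()["position"]);z=p[2]-.0086
# edges: sample perpendicular profiles along +x edge and -y, +y edges, strongest gradient, at plate top z+5mm
rel=lambda P:(P[:,:2]-p[:2])@RF*1e3
def edge(f,lo,hi,sgn,z):
    u=np.arange(lo,hi,.4);q=proj(c,[np.r_[p[:2]+RF@(np.array(f(k))/1e3),z] for k in u]).astype(np.float32)
    v=cv2.GaussianBlur(cv2.remap(g,q[:,0].copy(),q[:,1].copy(),cv2.INTER_LINEAR),(1,5),0)[:,0] 
    d=sgn*np.diff(v);return u[np.argmax(d)]+.2,round(float(d.max()),1)
zt=z+.005
print("+x top edge",[edge(lambda k:(k,y),44,64,-1,zt) for y in(-55,-35,-15,15,40,60)])
print("-y edge",[edge(lambda k:(x,k),-86,-62,1,zt) for x in(-30,-10,10,30,45)])
print("+y edge",[edge(lambda k:(x,k),62,86,-1,zt) for x in(0,15,30,45)])
def hole(x0,y0):
    b=[]
    G=[(x,y) for x in np.arange(x0-9,x0+9.1,.5) for y in np.arange(y0-9,y0+9.1,.5)]
    q=proj(c,[np.r_[p[:2]+RF@(np.array(k)/1e3),zt] for k in G]).astype(np.float32)
    v=cv2.remap(g,q[:,0].copy(),q[:,1].copy(),cv2.INTER_CUBIC)[:,0];wt=np.clip(np.median(v)-12-v,0,None)
    return wt@np.array(G)/wt.sum(),wt.max()
print(hole(40.5,-40),hole(40.5,40))
# post tops in scene
def post(q0):
    x,y=[int(round(k)) for k in q0];return g[y-4:y+5,x-4:x+5].astype(int)
for q in((370.6,207),(396.4,199.7)): print(post(q))
go(w(-40.5,0,.08))
```

```text
+x top edge [(np.float64(52.199999999999974), 1.6), (np.float64(62.999999999999936), 1.8), (np.float64(48.19999999999999), 0.4), (np.float64(62.19999999999994), 1.9), (np.float64(51.39999999999998), 6.3), (np.float64(50.99999999999998), 5.8)]
-y edge [(np.float64(-76.99999999999987), 7.7), (np.float64(-77.79999999999988), 10.9), (np.float64(-78.19999999999989), 10.5), (np.float64(-76.19999999999986), 10.6), (np.float64(-76.19999999999986), 7.9)]
+y edge [(np.float64(74.59999999999995), 5.2), (np.float64(74.19999999999996), 5.5), (np.float64(74.19999999999996), 7.0), (np.float64(73.79999999999997), 6.3)]
(array([nan, nan]), np.float32(0.0)) (array([39.0477, 38.1849]), np.float32(41.945755))
[[141 139 141 145 139 144 142 137 140]
 [142 141 141 142 142 142 142 142 141]
 [142 142 138 140 144 144 140 142 140]
 [141 142 128 126 137 139 142 146 139]
 [147 140 120 117 127 141 146 145 135]
 [142 138 120 120 136 143 147 142 123]
 [143 142 119 117 136 148 145 140 118]
 [147 136 117 117 138 147 146 141 133]
 [142 128 116 116 135 140 141 146 143]]
[[207 212 209 212 214 205 169 122  94]
 [206 207 210 210 207 210 203 156 105]
 [207 208 209 200 184 198 211 199 145]
 [209 209 201 173 147 169 205 212 180]
 [205 208 198 144 122 166 203 212 209]
 [206 213 199 141 123 173 206 209 215]
 [208 208 194 135 135 193 212 209 215]
 [194 207 180 129 139 196 212 208 211]
 [163 199 177 126 147 199 209 210 209]]
tcp [0.5303 0.1579 0.1038] file [-38.4  -4.1] F [ 0.2 -1.6 -1.3] w 0.0231 t 13.25 head -6.9
[0.0041, -0.0021, 0.0238] turn -0.03<stdin>:20: RuntimeWarning: invalid value encountered in divide
```

Run:
```python
from h import *
np.set_printoptions(precision=4,suppress=True)
c=cam("scene")
T=onz(c,[[369.6,206.2],[396.1,199.0]],.048);d=T[1]-T[0];print(T,np.linalg.norm(d),np.degrees(np.arctan2(d[1],d[0]))-90)
mid=T.mean(0)[:2];pl=RF@np.array([-.0014,-.0016]) # plate centre from TCP
tgt=mid-RF@np.array([.0405,0])-pl
print("tcp target",tgt,"file",RF.T@(tgt-M)*1e3)
go(np.r_[tgt,.0575+.0086])
```

```text
[[0.5637 0.1154 0.048 ]
 [0.575  0.1947 0.048 ]] 0.08012228785599537 -8.099847115196553
tcp target [0.5307 0.1614] file [-38.4817  -0.6721]
tcp [0.5302 0.1579 0.1036] file [-38.6  -4.1] F [-0.6 -0.2 -1.1] w 0.0234 t 13.3 head -6.9
[0.0034, 0.0, 0.0375] turn -0.02
```

```bash
python3 -m pendant '[[[0.0035,0.0,0.015],0,10],[[0.0035,0.0,0.03],0,10],[[0.0035,0.0,0.038],0,10],[[0.0035,0.0,0.042],0,10],[[0.0035,0.0,0.045],0,10],[[0.0035,0.0,0.045],0,10]]';python3 -m pendant '[[[0.0,0.0,0.002],0,10],[[0.0,0.0,0.004],0,10],[[0.0,0.0,0.004],0,10]]'
python3 - <<'E'
from h import *
go(w(-38.5,-.7,.0556)); print(np.round(r.state()["wrist_torque"],3))
E
```

```text
time: 14.05
position: [0.5302, 0.1616, 0.0578]
tool_rot: [0.0, 0.748, 0.663, 0.0]
force: [-0.3, -0.5, -1.5]
width: 0.0231
grip_force: 59.7
time: 14.42
position: [0.53, 0.1616, 0.0537]
tool_rot: [-0.0, 0.748, 0.663, -0.0]
force: [-0.5, 0.3, -0.9]
width: 0.0232
grip_force: 59.7
tcp [0.53   0.1616 0.0537] file [-39.2  -0.6] F [-0.5  0.3 -0.9] w 0.0232 t 14.425 head -6.9
[-0.0001, 0.0007, -0.0019] turn 0.0
[ 0.014 -0.014 -0.007]
```

```bash
python3 -m pendant '[[[0.0,0.0,0.0015],0,10],[[0.0,0.0,0.003],0,10],[[0.0,0.0,0.003],0,10]]';python3 -c "
from h import *
print(np.round(r.state()['wrist_torque'],3))"
```

```text
time: 14.8
position: [0.5299, 0.1615, 0.0506]
tool_rot: [-0.0, 0.748, 0.663, -0.0]
force: [-0.0, 0.1, -1.2]
width: 0.0226
grip_force: 59.7
[ 0.007 -0.07   0.017]
```

```bash
python3 -m pendant '[[[0.0,0.0,0.0015],0,10],[[0.0,0.0,0.003],0,10],[[0.0,0.0,0.004],0,10],[[0.0,0.0,0.004],0,10]]';python3 -c "
from h import *
print(np.round(r.state()['wrist_torque'],3))"
```

```text
time: 15.3
position: [0.53, 0.1616, 0.0467]
tool_rot: [-0.0, 0.748, 0.663, -0.0]
force: [-0.3, 0.3, -1.4]
width: 0.023
grip_force: 59.7
[-0.022 -0.006 -0.001]
```

No contact 10 mm below the post tops, so both holes are threaded. Lowering gently.

```bash
python3 -m pendant '[[[0.0,0.0,0.003],0,10],[[0.0,0.0,0.006],0,10],[[0.0,0.0,0.009],0,10],[[0.0,0.0,0.012],0,10],[[0.0,0.0,0.014],0,10]]';python3 -m pendant '[[[0.0,0.0,0.002],0,10],[[0.0,0.0,0.004],0,10],[[0.0,0.0,0.007],0,10],[[0.0,0.0,0.009],0,10],[[0.0,0.0,0.009],0,10]]'
```

```text
time: 15.92
position: [0.53, 0.1615, 0.0325]
tool_rot: [-0.0, 0.748, 0.663, -0.0]
force: [0.4, 0.5, -0.8]
width: 0.023
grip_force: 59.7
time: 16.55
position: [0.5299, 0.1616, 0.0236]
tool_rot: [-0.0, 0.748, 0.663, -0.0]
force: [0.1, -0.1, -0.7]
width: 0.0228
grip_force: 59.7
```

```bash
python3 -m pendant '[[[0.0,0.0,0.001],0,10],[[0.0,0.0,0.002],0,10],[[0.0,0.0,0.003],0,10],[[0.0,0.0,0.003],0,10]]'
```

```text
time: 17.05
position: [0.5302, 0.1616, 0.0211]
tool_rot: [0.0, 0.748, 0.663, 0.0]
force: [-1.2, -1.2, 2.0]
width: 0.0229
grip_force: 60.4
```

Resting on the cards (force turned to +2 N). Release and retreat, then check from the cameras numerically.

```bash
python3 -m pendant '[[[0.0,0.0,0.0],0,28],[[0.0,0.0,0.0],0,35],[[0.0,0.0,0.0],0,45],[[0.0,0.0,0.0],0,45],[[0.0,0.0,-0.02],0,45],[[0.0,0.0,-0.06],0,45],[[0.0,0.0,-0.12],0,45],[[-0.05,0.0,-0.18],0,0],[[-0.11,0.0,-0.18],0,0],[[-0.16,0.0,-0.18],0,0],[[-0.22,0.0,-0.18],0,0],[[-0.22,0.0,-0.18],0,0],[[-0.22,0.0,-0.18],0,0]]'
python3 - <<'E'
from h import *
np.set_printoptions(precision=4,suppress=True)
t=cam("top");s=cam("scene")
h=cv2.cvtColor(t["image"],cv2.COLOR_RGB2HSV)
m=cv2.inRange(h,(0,0,110),(179,70,255));m[:166]=0;m[205:]=0;m[:,:230]=0;m[:,290:]=0
k=max(cv2.findContours(m,0,2)[0],key=cv2.contourArea);q=cv2.minAreaRect(k);P=onz(t,cv2.boxPoints(q),.018);print(q,[(RF.T@(x[:2]-M)*1e3).round(1).tolist() for x in P])
for n,c in(("top",t),("scene",s)):
    b=cv2.inRange(cv2.cvtColor(c["image"],cv2.COLOR_RGB2HSV),(100,120,30),(125,255,255))
    for k in cv2.findContours(b,0,2)[0]:
        (x,y)=cv2.minAreaRect(k)[0]
        if cv2.contourArea(k)>20 and 220<x<440 and 150<y<230 : X=onz(c,[[x,y]],.045)[0];print(n,x,y,RF.T@(X[:2]-M)*1e3)
# orange terminal/roll: look at lever roll at expected place
for n,c in(("top",t),("scene",s)):
    g=cv2.cvtColor(c["image"],cv2.COLOR_RGB2GRAY);x,y=proj(c,w(61,-13,.095))[0];print(n,x,y);x,y=int(x),int(y);print(g[y-6:y+7,x-7:x+8])
go(w(61,-13,.2))
E
```

```text
time: 18.68
position: [0.5037, -0.0567, 0.2007]
tool_rot: [-0.0, 0.749, 0.663, 0.0]
force: [0.5, -0.5, 0.7]
width: -0.0001
grip_force: 0.0
((259.33148193359375, 181.76966857910156), (42.71149826049805, 35.506011962890625), 5.440331935882568) [[-98.9, 74.4], [28.1, 79.9], [33.7, -72.7], [-93.5, -77.6]]
top 331.8114929199219 213.07374572753906 [-110.858  -268.5956]
top 259.0 183.5 [-40.9022  -1.1183]
scene 277.5 210.5 [ -80.1128 -275.7461]
scene 375.15093994140625 197.52830505371094 [-28.1156 -10.4233]
top 265.21364766550585 153.4441841343152
[[146 139 138 129 127 129 126 126 128 126 127 126 127 127 128]
 [137 125 129 128 127 129 129 129 130 128 131 126 127 127 127]
 [ 87  83  94 107 110 123 128 127 127 128 127 128 127 130 129]
 [ 61  59  61  64  67  69  72  80  86 103 101 108 111 126 129]
 [ 58  54  57  56  56  55  56  60  81 103  97  74  66  72  74]
 [ 69  59  57  57  57  55  56  57  84 105  87  60  55  55  55]
 [122 101  77  75  61  58  57  54  88 106  81  58  55  53  55]
 [101  85  78  66  61  61  61  60  93 106  83  71  65  55  60]
 [ 86  88  80  63  59  61  60  61  98 105  92 101
[... 561 characters left out ...]
[235 211 160 131 135 175 225 239 218 141 152 229 236 233 235]
 [232 189 127 109 111 132 189 231 203 141 163 228 234 231 233]
 [226 209 145 112 113 118 154 208 172 135 189 232 234 232 232]
 [222 230 191 141 117 117 125 148 130 132 201 234 235 235 233]
 [187 222 226 194 137 118 117 111 101 142 211 234 236 234 234]
 [167 187 220 230 181 126 113 105 124 166 193 221 230 230 227]
 [165 166 188 223 222 155 106 116 160 207 188 181 193 193 176]
 [165 161 163 194 225 187 118 126 168 193 180 156 153 147 139]
 [167 165 164 184 218 196 121 109 141 156 149 136 132 130 127]]
tcp [ 0.5038 -0.0556  0.2007] file [ -39.2 -219.3] F [ 0.9 -0.9 -0.6] w -0.0001 t 18.775 head -6.8
[0.2062, 0.1005, 0.0008] turn 0.08
```

Run:
```python
from h import *
np.set_printoptions(precision=4,suppress=True)
t=cam("top");s=cam("scene")
o,d=ray(t,[[266.9,153.2]]);o2,d2=ray(s,[[390.6,205.2]])
k=np.linalg.lstsq(np.c_[d[0],-d2[0]],o2-o,rcond=None)[0]
for X in(o+k[0]*d[0],o2+k[1]*d2[0]): print(RF.T@(X[:2]-M)*1e3,X[2])
```

```text
[ 62.1826 -18.8913] 0.09820848933434334
[ 61.1868 -20.6834] 0.09792494042931132
```

```bash
python3 -m pendant '[[[0.04,0.06,0.0],0,0],[[0.09,0.10,0.0],0,0],[[0.14,0.10,0.0],0,0],[[0.19,0.10,0.0],0,0],[[0.197,0.10,0.04],0,0],[[0.197,0.10,0.075],0,0],[[0.197,0.10,0.085],0,0],[[0.197,0.10,0.085],0,0],[[0.197,0.10,0.085],0,0]]'
python3 - <<'E'
from h import *
go(w(61.5,-22.4,.1))
E
```

```text
time: 20.0
position: [0.6279, 0.1269, 0.1178]
tool_rot: [0.001, 0.748, 0.663, 0.001]
force: [-0.1, 0.7, 1.9]
width: -0.0
grip_force: 0.0
tcp [0.6279 0.1269 0.1178] file [ 62.2 -23.2] F [-0.1  0.7  1.9] w -0.0 t 20.0 head -6.9
[0.0008, -0.0007, 0.0178] turn 0.0
```

```bash
python3 -m pendant '[[[0.0,0.0,0.005],0,0],[[0.0,0.0,0.010],0,0],[[0.0,0.0,0.014],0,0]]'; python3 -m pendant '[[[0.0,0.0,0.002],0,0],[[-0.001,0.0,0.004],0,0],[[-0.001,0.0,0.004],0,0]]'
```

```text
time: 20.38
position: [0.6266, 0.1266, 0.1015]
tool_rot: [-0.0, 0.748, 0.663, -0.0]
force: [1.3, 0.4, -0.1]
width: 0.0003
grip_force: 0.0
time: 20.75
position: [0.627, 0.1258, 0.0995]
tool_rot: [0.0, 0.748, 0.663, 0.0]
force: [-3.5, 0.2, 8.5]
width: -0.0001
grip_force: 4.4
```

Roll top found at z≈0.100. The lever is too steep here to press straight down, so I'll grip the roll ends again and guide it along its arc.

```bash
python3 -m pendant '[[[0.0,0.0005,-0.02],0,45],[[0.001,0.0005,-0.022],0,45],[[0.001,0.0005,-0.022],0,45],[[0.001,0.0005,-0.022],0,45],[[0.001,0.0005,-0.01],0,45],[[0.001,0.0005,0.004],0,45],[[0.001,0.0005,0.013],0,45],[[0.001,0.0005,0.013],0,45]]'; python3 -m pendant '[[[0.0,0.0,0.0],0,32],[[0.0,0.0,0.0],0,25],[[0.0,0.0,0.0],0,20],[[0.0,0.0,0.0],0,10]]';  python3 - <<'E'
from h import *
go(w(61.5,-23.4,.085))
E
```

```text
time: 21.75
position: [0.626, 0.1266, 0.083]
tool_rot: [-0.001, 0.748, 0.663, -0.001]
force: [0.6, -0.1, 0.1]
width: 0.0385
grip_force: 0.0
time: 22.25
position: [0.628, 0.1266, 0.0856]
tool_rot: [0.001, 0.748, 0.663, 0.001]
force: [2.5, -0.3, 1.2]
width: 0.0194
grip_force: 58.7
tcp [0.628  0.1266 0.0856] file [ 62.3 -23.5] F [ 2.5 -0.3  1.2] w 0.0194 t 22.25 head -6.9
[0.0001, -0.0008, 0.0006] turn -0.0
```

```bash
python3 -m pendant '[[[-0.003,0.0,0.0013],0,10],[[-0.006,0.0,0.0028],0,10],[[-0.009,0.0,0.0043],0,10],[[-0.0115,0.0,0.0057],0,10],[[-0.0115,0.0,0.0057],0,10]]'
```

```text
time: 22.88
position: [0.6272, 0.1174, 0.0814]
tool_rot: [-0.0, 0.748, 0.663, 0.003]
force: [1.4, 7.2, 8.9]
width: 0.0194
grip_force: 59.4
```

```bash
python3 -m pendant '[[[-0.0036,0.0,0.0023],0,10],[[-0.0072,0.0,0.0047],0,10],[[-0.0106,0.0,0.0073],0,10],[[-0.0138,0.0,0.0101],0,10]]'; python3 -m pendant '[[[-0.0031,0.0,0.0029],0,10],[[-0.0062,0.0,0.006],0,10],[[-0.0089,0.0,0.0093],0,10],[[-0.0116,0.0,0.0127],0,10]]'
```

```text
time: 23.38
position: [0.626, 0.1027, 0.072]
tool_rot: [0.001, 0.748, 0.663, 0.002]
force: [-0.7, 1.8, 14.2]
width: 0.0194
grip_force: 61.3
time: 23.88
position: [0.6243, 0.0889, 0.0593]
tool_rot: [0.002, 0.748, 0.663, 0.001]
force: [-1.9, -5.1, 14.4]
width: 0.0194
grip_force: 58.1
```

```bash
python3 -m pendant '[[[-0.0045,0.0,0.0035],0,10],[[-0.0068,0.0,0.007],0,10],[[-0.0088,0.0,0.011],0,10],[[-0.0108,0.0,0.0147],0,10]]'
```

```text
time: 24.38
position: [0.6225, 0.0773, 0.0433]
tool_rot: [0.002, 0.748, 0.663, -0.0]
force: [0.1, -7.8, 7.0]
width: 0.0192
grip_force: 58.3
```

```bash
python3 -m pendant '[[[-0.0025,0.0,0.004],0,10],[[-0.004,0.0,0.008],0,10],[[-0.0056,0.0,0.012],0,10],[[-0.0068,0.0,0.016],0,10],[[-0.0075,0.0,0.019],0,10],[[-0.0075,0.0,0.019],0,10]]'
```

```text
time: 25.12
position: [0.621, 0.0696, 0.0225]
tool_rot: [0.001, 0.749, 0.663, -0.001]
force: [2.4, -7.8, -0.7]
width: 0.0193
grip_force: 65.4
```

```bash
python3 -m pendant '[[[0.0,0.0,0.002],0,10],[[0.0,0.0,0.004],0,10],[[0.0,0.0,0.004],0,28],[[0.0,0.0,0.004],0,36],[[0.0,0.0,0.004],0,45],[[0.0,0.0,-0.01],0,45],[[0.0,0.0,-0.04],0,40],[[0.0,0.0,-0.06],0,0],[[0.0,0.0,-0.06],0,0],[[0.0,0.0,-0.06],0,0]]'
python3 - <<'E'
from h import *
go(w(62,-75,.04))
E
```

```text
time: 26.38
position: [0.62, 0.0719, 0.082]
tool_rot: [-0.0, 0.748, 0.663, -0.0]
force: [-0.5, -0.5, 0.3]
width: 0.0002
grip_force: 0.0
tcp [0.62   0.0719 0.082 ] file [ 60.9 -78.7] F [-0.5 -0.5  0.3] w 0.0002 t 26.375 head -6.9
[0.0037, 0.0012, 0.042] turn 0.01
```

Now the shut fingertips press gently on the roll from above, expecting contact at z≈0.032.

```bash
python3 -m pendant '[[[0.002,0.001,0.02],0,0],[[0.003,0.001,0.035],0,0],[[0.003,0.001,0.044],0,0],[[0.003,0.001,0.047],0,0],[[0.003,0.001,0.047],0,0]]'; python3 -m pendant '[[[0.0,0.0,0.0015],0,0],[[0.0,0.0,0.003],0,0],[[0.0,0.0,0.003],0,0]]'
```

```text
time: 27.0
position: [0.6218, 0.0747, 0.0354]
tool_rot: [-0.0, 0.748, 0.663, -0.0]
force: [0.9, 0.9, 0.4]
width: -0.0003
grip_force: 0.0
time: 27.38
position: [0.6219, 0.0747, 0.0328]
tool_rot: [0.0, 0.748, 0.663, 0.0]
force: [0.1, 0.4, 0.3]
width: 0.0001
grip_force: 0.0
```

```bash
python3 -m pendant '[[[0.0,0.0,0.001],0,0],[[0.0,0.0,0.0015],0,0],[[0.0,0.0,0.0015],0,0]]'; python3 -m pendant '[[[0.0,0.0,0.001],0,0],[[0.0,0.0,0.0015],0,0],[[0.0,0.0,0.0015],0,0]]'
```

```text
time: 27.75
position: [0.6218, 0.0748, 0.031]
tool_rot: [-0.0, 0.748, 0.663, -0.0]
force: [0.1, 0.6, 0.5]
width: -0.0001
grip_force: 0.0
time: 28.12
position: [0.6221, 0.0746, 0.03]
tool_rot: [0.0, 0.748, 0.663, 0.0]
force: [-0.7, -1.5, 3.7]
width: 0.0004
grip_force: 1.7
```

```bash
python3 -m pendant '[[[0.0,0.0,0.0007],0,0],[[0.0,0.0,0.0014],0,0],[[0.0,0.0,0.0014],0,0]]'
```

```text
time: 28.5
position: [0.6223, 0.0744, 0.0289]
tool_rot: [0.0, 0.748, 0.663, 0.0]
force: [-1.9, -2.2, 6.9]
width: 0.0003
grip_force: 3.2
```

On its stop. Let go, retreat and verify against the initial picture.

```bash
python3 -m pendant '[[[0.0,0.0,-0.03],0,20],[[0.0,0.0,-0.09],0,40],[[0.0,0.0,-0.15],0,40],[[-0.06,0.0,-0.18],0,40],[[-0.12,0.0,-0.18],0,40],[[-0.18,0.0,-0.18],0,40],[[-0.24,0.0,-0.18],0,40],[[-0.3,0.0,-0.18],0,40],[[-0.3,0.0,-0.18],0,40],[[-0.3,0.0,-0.18],0,40],[[-0.3,0.0,-0.18],0,40]]'
python3 - <<'E'
from h import *
np.set_printoptions(precision=3,suppress=True)
s=cam("scene");t=cam("top")
G=lambda i:cv2.cvtColor(i,cv2.COLOR_RGB2GRAY).astype(np.float32)
for n,c in(("scene",s),("top",t)):
    a=cv2.imread(f"pics/{n}0.png")[:,:,::-1].copy();e=cv2.imread("pics/e_%s.png"%n)[:,:,::-1].copy()
    # rings peak closed / roll open: local patch correlation with closed picture
    for nm,P in(("ring+40",w(22,40,.055)),("ring-40",w(22,-40,.055)),("rollOpen",w(61.5,-19.5,.096)),("rollClosed",w(61.5,-73,.027))):
        x,y=proj(c,P)[0].astype(int);f=lambda im:G(im)[y-5:y+6,x-5:x+6].ravel()
        print(n,nm,"vs closed",np.corrcoef(f(a),f(c["image"]))[0,1],"vs open",np.corrcoef(f(e),f(c["image"]))[0,1])
    b=cv2.inRange(cv2.cvtColor(c["image"],cv2.COLOR_RGB2HSV),(100,120,30),(125,255,255))
    for k in cv2.findContours(b,0,2)[0]:
        (x,y)=cv2.minAreaRect(k)[0]
        if cv2.contourArea(k)>20 and 220<x<440 and 150<y<200: print(n,"blue",RF.T@(onz(c,[[x,y]],.045)[0][:2]-M)*1e3)
x,y=proj(s,w(61.5,-19.5,.096))[0].astype(int);print(G(s["image"])[y-6:y+7,x-7:x+8].astype(int))
print(r.state()["time"])
E
```

```text
time: 29.88
position: [0.5861, -0.2215, 0.2079]
tool_rot: [-0.0, 0.748, 0.664, 0.0]
force: [0.5, 0.3, 0.9]
width: 0.034
grip_force: 0.0
scene ring+40 vs closed 0.8913250596401434 vs open 0.783322509087337
scene ring-40 vs closed 0.6034117560318079 vs open 0.12049071347237182
scene rollOpen vs closed 0.6622278306391512 vs open 0.20367514587590446
scene rollClosed vs closed 0.8263595955227524 vs open 0.7958380977365322
scene blue [-28.118  -9.398]
top ring+40 vs closed 0.7711813401685816 vs open 0.24396130077822908
top ring-40 vs closed 0.2896308297858153 vs open 0.007842013199497882
top rollOpen vs closed 0.9037889667542304 vs open 0.4805537349270853
top rollClosed vs closed 0.9830931034797225 vs open 0.8730005192906278
top blue [-40.246  -1.111]
[[127 234 240 236 235 234 236 235 233 226 217 203 147 109 123]
 [136 232 238 234 235 235 236 235 237 232 215 203 145 121 167]
 [151 231 237 236 236 235 235 235 236 232 227 217 147 133 202]
 [185 235 239 236 235 234 234 236 236 236 237 228 148 145 225]
 [186 223 237 237 235 234 234 236 235 236 238 219 142 155 231]
 [171 191 224 237 236 236 234 234 235 237 236 207 142 166 230]
 [165 168 194 230 237 236 235 236 236 238 231 179 136 186 233]
 [166 164 176 223 236 238 236 236 236 234 218 154 135 203 235]
 [167 161 166 188 224 237 235 236 237 233 214 161 149 214 238]
 [167 168 167 164 189 224 236 237 235 237 233 216 187 192 223]
 [167 167 168 167 167 186 224 236 238 238 240 237 224 188 181]
 [166 168 166 169 166 164 193 231 236 234 231 228 206 182 160]
 [169 168 168 171 185 179 187 219 217 202 186 171 154 153 140]]
29.975
```

```bash
python3 -c "
from bench import r
print(r.finish_job())"
```

```text
the job is handed in; nothing more can be done
None
```

The blue-connector plate is filed flat over both posts, the lever is pressed fully home with the rings closed, and I handed the job in at about 30 s; the arm touched only the lever and that plate, going by the force readings and a final camera comparison.

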